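# Pin the microscope stage plate to its carrier

## Task

The microscope's stage plate hangs on its pivot screw, but its two pin holes have swung out of line with the holes in the carrier under it. Take the tapered pin from the block and drive it down through the plate's larger hole, feeling for the hole below and easing it sideways rather than forcing it, until its collar sits flush on the plate; then put the straight dowel through the smaller hole, collar flush too, and let go. Work gently, never bearing hard on the pins or the stage, and leave the other things on the bench where they are.

Things in the scene. Friction and masses are not known exactly. Their poses are not given: they have to be found in the camera images.
- service_stand: Fixed. Round steel foot 190 mm across, 12 mm high; origin at the centre of its underside. On its swivel, clamped at some angle (not told by this pose) and a few mm off centre, stands the stage carrier: a rigid 16 mm thick aluminium fork, top 100 mm above the bench, with the two lower pin holes. Stage and pins must not be loaded with more than about 30 N.
- stage_plate: Black plate 160 x 220 x 10 mm lying on the carrier, top 110 mm above the bench. Origin: on the axis of its pivot screw (far left corner) at its underside; x to its far edge, y to its left edge, z up. It can only swing about that screw, stiffly: 4 to 5 N sideways at the larger hole moves it. The slide guide and screw head stand 6 mm up, 80 mm or more from both pin holes.
- taper_hole (a point): Centre of the plate's larger hole at its top face: 16 mm across, through the 10 mm plate, near right corner seen from the robot, 179 mm from the pivot. The equal hole in the carrier below, 16 mm deep and open underneath, lies some millimetres off to one side and is not measured: the pin's tip, let down at the centre of the plate's hole, still enters it, and the rest is by feel.
- dowel_hole (a point): Centre of the plate's smaller hole at its top face: 11.4 mm across, near left corner, 140 mm from the larger hole, 105 mm from the pivot. The equal hole in the carrier below, 16 mm deep and open underneath, is too far out of line for the dowel at the start and comes into line once the tapered pin is home.
- taper_pin: Steel pin standing in the block. Origin: centre of its collar's underside; z up along the pin. Collar 26 mm across, 4 mm thick; above it a grooved round head, 22 mm across, up to 36 mm above the origin. Below it 40 mm of shaft: 15 mm across for 15 mm, then tapering over 24 mm to a blunt 4 mm tip. 0.11 to 0.16 kg. Home: collar flush on the plate, origin at the hole's centre.
- dowel: Steel dowel standing in the block. Origin: centre of its collar's underside; z up. Collar 20 mm across, 4 mm thick; above it a smooth slim round head, 14 mm across, up to 38 mm above the origin. Below it a straight shaft 10 mm across, 30 mm long, its last 2 mm chamfered. 0.06 to 0.085 kg. Home: collar flush on the plate, origin at the hole's centre.
- pin_block: Fixed wooden block 130 (its x) x 60 (its y) x 46 mm high, origin at the centre of its underside. Two 17 mm holes on its long centre line, 35 mm either side of the middle, hold the tapered pin and the dowel, in either order, collars resting on its top.
- slide_box: Bystander: closed grey slide box 100 x 85 x 34 mm, origin at the centre of its underside.
- objective: Bystander: steel microscope objective standing upright, 30 mm across, 54 mm high, origin at the centre of its underside.
- oil_bottle: Bystander: small amber bottle with black cap, 28 mm across, 62 mm high, origin at the centre of its underside.
Not all that is in view belongs to the job. What is shaped like the taper_pin but green or purple is not meant.

How it is judged:
By the outcome, as a careful person would: the job done as asked, in the order asked, and still so for the second after the job is handed in, with the robot touching nothing.
It also fails if it takes over 72 s, if anything falls off the work surface, if the arm or the gripper's body presses on something with over 40 N, if the wrist force passes 120 N, or if a joint passes its speed limit or range.

## Robot

A 6-joint arm with a two-finger parallel gripper is mounted at the origin on the work surface. World frame = base frame: x ahead of the robot, y to its left, z up, the work surface at z = 0. Lengths are in mm, angles in degrees, forces in N, time in s.
With the tool pointing down it reaches from about 325 to 925 mm from the base axis. Payload 3.1 kg.
Tool frame: the origin (TCP) lies at the very end of the fingers, on their centre line; the grasp point (between the pads) lies grasp_offset behind it (grasp_offset is the distance from the TCP to the grasp point, in mm); z points along the fingers, y is the line along which they close (so a half turn about z gives the same grasp; the last joint's range is limited). The gripper opens to 85 mm and grips with 20 to 120 N. Pads are 22 mm wide; open, the fingers measure 114 mm over their backs; the gripper's body (76 mm by 85 mm) begins 54 mm behind the grasp point. The pads swing forward as they close: fully open they stand 13 mm farther back than shut.
Start: joints at [-75.756, 12.427, 92.441, -0, 75.132, -6.429], TCP at [220.661, -584.763, 231.3] pointing down, gripper open.
Joint ranges: [-157.48, 157.48], [-44.54, 120.13], [17.64, 146.25], [-64.5, 244.5], [7.68, 150.69], [-147.95, 147.95]. Speed limits (degrees/s): [159.86, 159.86, 180, 180, 180, 180].

## Interface

Orientations are given as [roll, pitch, yaw] about the fixed x, y, z axes, in that order (R = Rz(yaw) Ry(pitch) Rx(roll)).
In Python, from station import * gives the robot as it stands. Calls block until the motion is done:
- goto(position, orientation): joint-space move of the TCP to a pose.
- move_l(position, attitude=None, speed=150): straight line of the TCP; attitude=None keeps the orientation; speed is the mean speed in mm/s.
- move_j(angles): joint-space move.
- grip(opening, squeeze=None): finger opening in mm; squeeze is the grip in N (None keeps the last); returns when the fingers have stopped.
- wait(seconds).
- solve_ik(position, orientation): joint angles nearest the present ones, or None.
- get_obs(): the state.
- get_image(name): name is "scene" or "top"; returns the picture (420x560x3 uint8, red, green, blue); there is no depth.
- get_calibration(name): a dict with "fx", "fy", "cx", "cy" (pixels), "R" (3x3) and "t" (3): a world point X has camera coordinates R X + t. Camera axes: x right, y down, z forward; pixel columns grow to the right and rows downward; lengths in mm; the calibration is good to about 2 mm. A picture is of the moment at which its call begins. get_calibration takes no time and is no camera call.
A pose or a line that the arm cannot do raises Unreachable and nothing moves.
- sign_off(): hands the job in; it is judged then, once.
Trained networks look in the newest picture that a camera, given by its name, has taken for a name from the list of things; names that differ only in an ending like _2 or _b are one class to them, and where a whole thing is asked for, a point or a joint stands for the part that bears it (a point fixed in the world has none). Each returns a list of dicts, best first, with "score" (0 to 1); they miss things now and then, are a little off and sometimes report something else, mostly with a low value. They report only what shows in the picture. A call takes as long as a camera call. They do not tell look-alikes from the thing itself.
- spot_in(name, camera): "extent" ([centre column, centre row, width, height] in pixels, round what is visible of it).
- regions_of(name, camera): "region" (420x560 bool, what is visible of it) and "extent" ([centre column, centre row, width, height] in pixels, round what is visible of it).
The state is a dict: "t": time; "joint_pos": joint angles; "qvel": joint speeds; "effort": joint torques, N m; "tcp_pos": TCP position; "ee_rot": TCP orientation; "wrist_force": force on the tool from outside, world axes, zero at the start; "moment": the same for the moment, N m; "grip_width": finger opening in mm; "grip_force": force on a finger pad.
Only numpy, scipy, OpenCV 4.12 (cv2) and the standard library are available. Lean on these libraries where they do the work, as an engineer would, in place of code of your own. Each camera call takes 0.05 s, during which the arm holds its last target. There are 200 camera calls.

## Working session

There is one attempt and no reset: what is moved stays moved. The work goes in short steps, each a Python script; the robot and the scene stay as the last script left them, time stands still between calls to the robot, and variables do not carry over. Pictures are saved under pics/ and viewed, at most 10 in all, crops included, and the job is handed in when it is done.

```bash
ls; mkdir -p pics
python3 - <<'E'
from station import *
import cv2,numpy as np
o=get_obs();print({k:o[k] for k in('t','tcp_pos','ee_rot','wrist_force','grip_width')})
try: print(grasp_offset)
except Exception as e: print(e)
for c in("scene","top"):
    im=get_image(c);cv2.imwrite(f"pics/{c}0.png",im[:,:,::-1])
    k=get_calibration(c);print(c,k)
    for n in("taper_pin","dowel","pin_block","stage_plate","taper_hole","dowel_hole","slide_box","objective","oil_bottle"):
        try: print(n,[(round(d['score'],2),[round(float(v),1) for v in d['extent']]) for d in spot_in(n,c)][:4])
        except Exception as e: print(n,e)
print(get_obs()['t'])
E
```

```text
pics
{'t': 0.0, 'tcp_pos': array([ 220.46870303, -583.9776846 ,  229.96827266]), 'ee_rot': array([-1.79866966e+02, -1.52913333e-02,  2.06731390e+01]), 'wrist_force': array([-0.42153297, -0.29849062, -0.318842  ]), 'grip_width': 85.3344810423806}
18.700000000000003
scene {'fx': 380.03879926454016, 'fy': 380.03879926454016, 'cx': 276.5145060668825, 'cy': 213.95885032147407, 'R': array([[-0.78306384,  0.62171846, -0.01664856],
       [ 0.51179355,  0.6289401 , -0.58523646],
       [-0.35338136, -0.46679814, -0.81069175]]), 't': array([ 439.2651647 , -267.68624887, 1097.39452818])}
taper_pin [(0.61, [407.3, 399.0, 39.4, 16.7]), (0.57, [370.2, 320.8, 12.9, 14.3]), (0.49, [329.7, 270.6, 19.6, 30.0]), (0.47, [263.2, 187.8, 119.3, 99.0])]
dowel [(0.57, [388.5, 292.5, 14.6, 16.2])]
pin_block [(0.6, [375.5, 315.5, 62.6, 71.8])]
stage_plate [(0.59, [263.9, 188.7, 117.9, 99.2])]
taper_hole [(0.97, [260.6, 186.6, 114.4, 98.5])]
dowel_hole [(0.57, [262.7, 188.2, 111.0, 101.4])]
slide_box [(0.77, [229.4, 132.2, 41.6, 34.3]), (0.62, [262.1, 188.4, 115.5, 98.4])]
objective [(0.66, [291.9, 353.8, 15.1
[... 315 characters left out ...]
2570176, -0.07044059],
       [ 0.07067587, -0.00836265, -0.99746428]]), 't': array([  46.9735172 ,  595.28052512, 1087.20310276])}
taper_pin [(0.57, [183.4, 204.3, 11.9, 13.2]), (0.57, [240.1, 221.3, 12.8, 25.4]), (0.49, [141.0, 193.1, 12.4, 28.1])]
dowel [(0.56, [189.6, 230.8, 9.0, 2.5])]
pin_block [(0.88, [188.4, 220.0, 36.5, 53.8])]
stage_plate [(0.61, [328.1, 214.2, 93.8, 73.7])]
taper_hole [(0.81, [331.5, 215.4, 97.7, 74.1]), (0.43, [181.6, 203.4, 10.2, 6.4])]
dowel_hole [(0.88, [330.1, 215.5, 96.8, 79.2]), (0.51, [327.9, 214.2, 97.9, 88.8])]
slide_box [(0.85, [428.8, 252.8, 41.8, 46.7])]
objective [(0.54, [208.4, 154.4, 12.4, 13.6])]
oil_bottle [(0.51, [416.1, 171.6, 14.1, 13.5])]
1.0
```

Run:
```python
import cv2,numpy as np
a=cv2.imread("pics/scene0.png");b=cv2.imread("pics/top0.png")
cv2.imwrite("pics/v1.png",cv2.resize(a[130:410,190:430],None,fx=2.1,fy=2.1,interpolation=cv2.INTER_CUBIC))
cv2.imwrite("pics/v2.png",cv2.resize(b[140:290,120:460],None,fx=2.35,fy=2.35,interpolation=cv2.INTER_CUBIC))
```

```text
(no output)
```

View pics/v1.png

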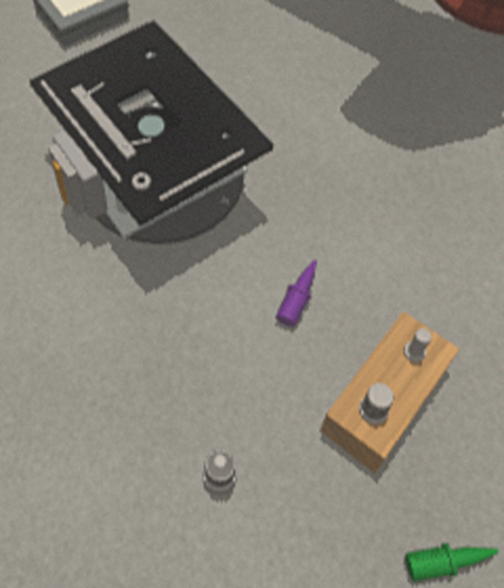

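View pics/v2.png

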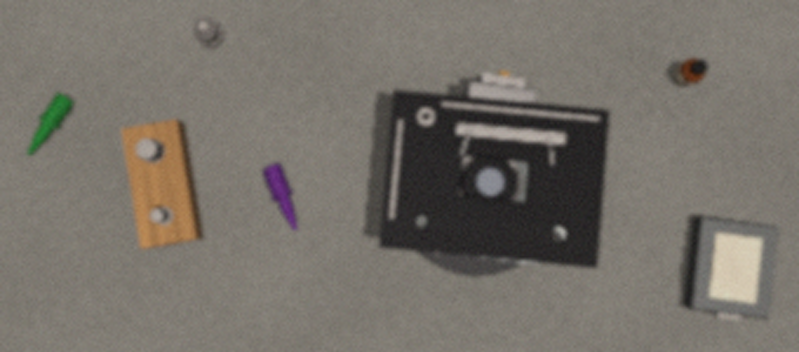

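The top view shows the grey taper pin at about (183,203) and the slim dowel at about (187,231). The pivot screw is at (301,189), the larger hole at (358,239) and the smaller hole at (299,234). Three things are shaped like the taper pin: grey in the block (183,203), green lying at (141,193) and purple lying at (240,221). The grey one fits, because it is steel and stands in the block. One montage will confirm it and refine the hole centres.

Run:
```python
import cv2,numpy as np
a=cv2.imread("pics/scene0.png");b=cv2.imread("pics/top0.png")
def c(im,u,v,s=0):
    r=11;t=cv2.resize(im[v-r:v+r,u-r:u+r],(264,264),interpolation=cv2.INTER_CUBIC).astype(float)
    lo,hi=t.min(),t.max();t=((t-lo)/(hi-lo)*255).astype(np.uint8)
    for k in range(0,22,2):
        L=8 if k%10 else 18
        cv2.line(t,(k*12,0),(k*12,L),(0,255,255));cv2.line(t,(0,k*12),(L,k*12),(0,255,255))
    cv2.putText(t,f"{u-r},{v-r}",(30,255),0,.5,(0,255,0));return t
T=np.hstack([c(b,358,239),c(b,299,234),c(b,185,204)])
S=np.hstack([c(a,297,194),c(a,262,156),c(a,370,319)])
cv2.imwrite("pics/v3.png",np.vstack([T,S]))
```

```text
(no output)
```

View pics/v3.png

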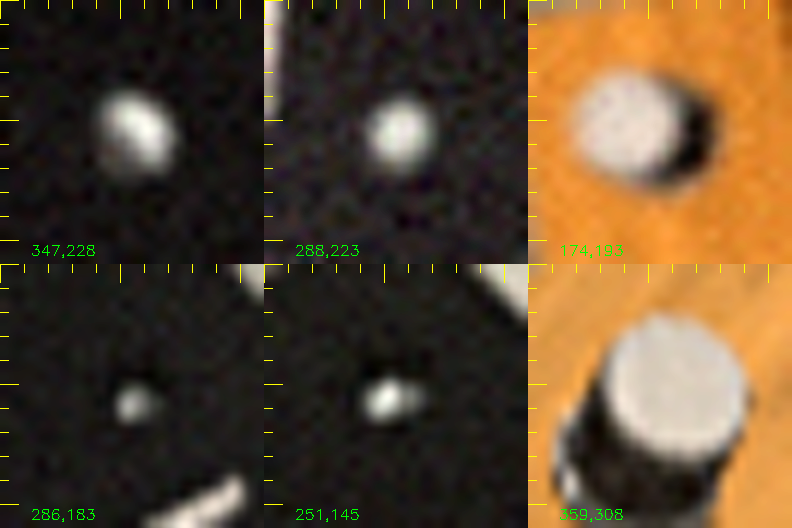

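Confirmed: the grey, upright pin in the block is the one meant. The dark crescent in the larger hole puts the carrier hole off to the lower left in the top view.

```bash
cat > h.py <<'E'
from station import *
import numpy as np
def ray(c,u,v,z):
    k=get_calibration(c);R,t=k['R'],k['t'];C=-R.T@t
    d=R.T@np.array([(u-k['cx'])/k['fx'],(v-k['cy'])/k['fy'],1]);return (C+d*(z-C[2])/d[2])
def proj(c,X):
    k=get_calibration(c);p=k['R']@np.asarray(X,float)+k['t'];return np.array([k['fx']*p[0]/p[2]+k['cx'],k['fy']*p[1]/p[2]+k['cy']])
E
python3 - <<'E'
from h import *
np.set_printoptions(precision=1,suppress=True)
P=[("taper",357.96,238.7,110),("dowelh",298.8,233.6,110),("pivot",300.9,189.4,116),("tpin",181.9,202.9,82),("dow",187.5,230.9,84)]
X={}
for n,u,v,z in P:
    X[n]=ray("top",u,v,z);print(n,X[n],"->scene",proj("scene",X[n]))
print("scene tpin",ray("scene",370.9,317.6,82))
print("scene A",ray("scene",286+(133.5/12-.5),183+(138.5/12-.5),110),"B",ray("scene",251+(130/12-.5),145+(135/12-.5),110))
d=lambda a,b:np.linalg.norm(X[a][:2]-X[b][:2])
print(d("taper","pivot"),d("dowelh","pivot"),d("taper","dowelh"),d("tpin","dow"))
E
```

```text
taper [ 518.7 -113.7  110. ] ->scene [259.5 154.2]
dowelh [527.2  26.2 110. ] ->scene [295.7 192.5]
pivot [631.4  23.9 116. ] ->scene [255.6 215.2]
tpin [594.7 310.6  82. ] ->scene [369.5 317.5]
dow [527.2 293.8  84. ] ->scene [388.4 288.1]
scene tpin [592.9 312.4  82. ]
scene A [528.4  30.7 110. ] B [ 518.4 -106.9  110. ]
177.8253549080042 104.24887731683731 140.13082348095088 69.59461179078451
```

Run:
```python
from h import *
np.set_printoptions(precision=2,suppress=True)
def st(s):
    o=get_obs();print(s,round(o['t'],2),o['tcp_pos'],o['ee_rot'],'F',o['wrist_force'],'w',round(o['grip_width'],2),'gf',o['grip_force'])
x,y=593.8,311.5
print(solve_ik([x,y,54],[180,0,-39.3]),solve_ik([x,y,54],[180,0,50.7]),solve_ik([519,-114,118],[180,0,50.7]))
goto([x,y,130],[180,0,-39.3]);grip(50,20);st('above')
move_l([x,y,56],speed=120);st('down')
grip(10,20);st('g1');
grip(40);
goto([x,y,56],[180,0,50.7]);st('rot')
grip(10,20);st('g2')
```

```text
None [21.69 28.52 91.89 -0.   59.59 60.99] [-19.96   8.46 110.21  -0.    61.33  19.34]Traceback (most recent call last):
  File "<stdin>", line 7, in <module>
station.Unreachable: the arm cannot take that pose within its joint ranges
```

```bash
cat >> h.py <<'E'
np.set_printoptions(precision=2,suppress=True)
def st(s):
    o=get_obs();print(s,round(o['t'],2),o['tcp_pos'],o['ee_rot'][2].round(2),'F',o['wrist_force'],'w',round(o['grip_width'],2),'gf',o['grip_force'])
E
python3 - <<'E'
from h import *
x,y=593.8,311.5
goto([x,y,130],[180,0,140.7]);grip(50,20);st('above')
move_l([x,y,56],speed=120);st('down')
grip(10,20);st('g1');
grip(40);
goto([x,y,56],[180,0,50.7]);st('rot')
grip(10,20);st('g2')
E
```

```text
above 4.84 [593.82 311.43 129.98] 140.7 F [ 0.03  0.17 -1.06] w 50.06 gf 0.0
down 5.61 [594.36 311.73  56.48] 140.7 F [0.95 1.06 0.65] w 49.97 gf 0.0
g1 5.97 [594.84 311.9   57.59] 140.7 F [0.09 0.16 2.81] w 20.94 gf 20.934435725212097
rot 7.69 [593.79 311.51  55.93] 50.74 F [-0.85  0.49  0.64] w 39.98 gf 0.0
g2 7.98 [593.46 311.76  56.09] 50.71 F [-1.18  0.85  0.45] w 21.37 gf 21.56931459903717
```

Run:
```python
from h import *
import cv2
grip(10,60);st('g')
move_l([593.6,311.6,120],speed=150);st('up')
goto([518,-113,190],[180,0,50.7]);st('over')
move_l([518,-113,168],speed=100);wait(0.3);st('low')
a=get_image("scene");b=get_image("top")
f=lambda im,u,v,r:cv2.resize(im[v-r:v+r,u-r:u+r,::-1],(400,400),interpolation=cv2.INTER_CUBIC)
u,v=proj("scene",[518,-113,118]).astype(int);print(u,v,proj("scene",[518,-113,110]))
cv2.imwrite("pics/v4.png",np.hstack([f(a,u,v,25),f(b,357,238,30)]))
```

```text
g 8.2 [593.47 311.77  56.21] 50.71 F [-2.49  2.1   3.54] w 20.11 gf 58.61779868602753
up 8.78 [593.51 311.25 119.67] 50.69 F [ 0.39 -0.09 -1.7 ] w 20.26 gf 58.88679385185242
over 10.38 [ 518.27 -112.21  189.75] 50.76 F [-0.03 -0.07 -1.44] w 20.16 gf 58.88708710670471
low 11.05 [ 518.47 -113.12  168.64] 50.71 F [-0.49 -0.47  0.08] w 20.18 gf 58.88670086860657
259 151 [259.87 154.21]
```

View pics/v4.png

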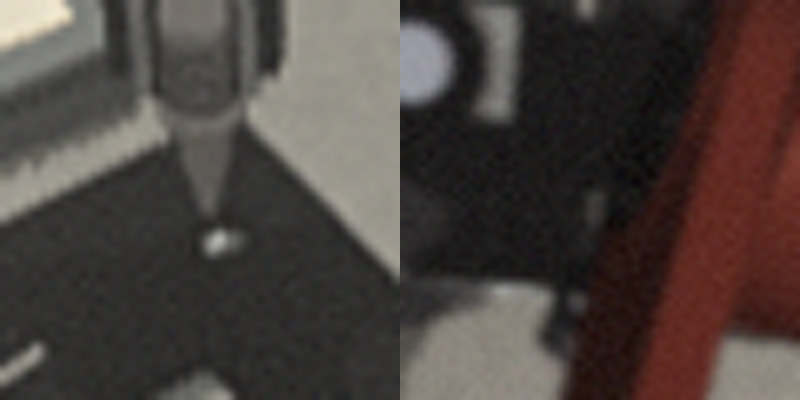

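```bash
cat >> h.py <<'E'
def F(n=3):
    return np.mean([get_obs()['wrist_force'] for _ in range(n)],0)
def feel(c,b,zend,dz=1.5,k=0.12,fmax=14,fz=9,tmax=12,speed=40,verb=2):
    """descend with lateral admittance; stop at zend, or when it will go no further"""
    c=np.array(c,float);t0=get_obs()['t'];stuck=0;i=0
    while c[2]>zend and get_obs()['t']-t0<tmax:
        f=F()-b;lat=f[:2];L=np.linalg.norm(lat)
        if i%verb==0: print(round(get_obs()['t'],2),'c',c,'p',get_obs()['tcp_pos'],'f',f)
        i+=1
        if np.linalg.norm(f)>22: print('HARD',f);c[2]+=1;move_l(c,speed=speed);break
        if L>1.5: c[:2]+=np.clip(k*lat*(1-1.5/L),-1,1)
        if f[2]<fz and L<fmax: c[2]-=dz if f[2]<4 else dz/3;stuck=0
        else:
            stuck+=1
            if f[2]>fz+3: c[2]+=0.3
        move_l(c,speed=speed)
        if stuck>8: print('stuck');break
    print('end',c,get_obs()['tcp_pos'],F()-b,get_obs()['t']);return c
E
python3 - <<'E'
from h import *
b=F(5)
c=[516.8,-112,164]
move_l(c,speed=60);wait(.2);b=F(6);print('bias',b)
np.save('b.npy',b)
c=feel(c,b,135);np.save('c.npy',c)
E
```

```text
bias [-0.62  1.05 -1.37]
11.6 c [ 516.8 -112.   164. ] p [ 516.8  -112.03  163.99] f [0. 0. 0.]
12.1 c [ 516.85 -112.05  161.  ] p [ 516.74 -112.02  160.81] f [ 0.54 -1.42  0.83]
12.6 c [ 516.85 -112.05  158.  ] p [ 516.7  -112.    157.84] f [-0.02 -1.71  0.35]
13.1 c [ 516.85 -112.08  155.  ] p [ 516.75 -112.03  154.86] f [ 0.15 -0.34  0.31]
13.6 c [ 516.85 -112.08  152.  ] p [ 516.71 -112.02  151.82] f [ 0.95 -1.75  0.73]
14.1 c [ 516.87 -112.13  149.  ] p [ 516.99 -112.13  149.27] f [ 1.13 -0.67  2.94]
14.6 c [ 516.87 -112.13  146.  ] p [ 516.03 -111.69  145.28] f [-1.87  0.82  2.1 ]
15.1 c [ 516.58 -112.09  144.  ] p [ 515.91 -111.68  143.79] f [-3.58  1.68  4.79]
15.6 c [ 516.01 -111.91  143.  ] p [ 515.75 -111.66  143.27] f [-3.93  1.07  5.74]
16.1 c [ 515.32 -111.7   142.  ] p [ 515.38 -111.62  142.26] f [-2.43  1.23  6.67]
16.6 c [ 514.99 -111.51  141.  ] p [ 515.03 -111.52  140.94] f [-3.27  1.46  5.01]
17.1 c [ 514.54 -111.35  140.  ] p [ 514.63 -111.41  139.86] f [-2.11  1.18  4.54]
17.6 c [ 514.32 -111.25  138.  ] p [ 514.3  -111.32  138.07] f [-2.29  0.99  4.78]
18.1 c [ 513.91 -111.16  137.  ] p [ 514.29 -111.34  137.81] f [-3.47  0.5   7.42]
18.6 c [ 513.37 -111.1   136.5 ] p [ 514.18 -111.39  137.67] f [-3.53  0.64  7.65]
19.1 c [ 513.05 -111.05  136.  ] p [ 514.12 -111.4   137.53] f [-3.93  1.03  9.7 ]
19.6 c [ 512.65 -110.96  136.  ] p [ 514.05 -111.43  137.55] f [-2.68  0.24  8.65]
20.1 c [ 512.3  -110.91  135.5 ] p [ 513.99 -111.46  137.41] f [-2.29  0.21  9.54]
20.6 c [ 512.17 -110.89  135.5 ] p [ 513.97 -111.45  137.41] f [-2.34  0.02  9.95]
21.1 c [ 511.95 -110.8   135.5 ] p [ 513.93 -111.47  137.44] f [-2.36  0.54  9.9 ]
21.6 c [ 511.8  -110.78  135.5 ] p [ 513.9  -111.45  137.43] f [-1.68  0.13  9.51]
stuck
end [ 511.7  -110.75  135.5 ] [ 513.87 -111.44  137.42] [-1.61 -0.05  8.92] 22.1
```

Run:
```python
from h import *
import cv2
b=np.load('b.npy');c=np.load('c.npy')
o=get_obs();print(o['ee_rot'],o['moment'],o['effort'],o['joint_pos'],solve_ik(c,[180,0,50.7]),o['grip_width'])
a=get_image("scene");u,v=proj("scene",[514,-111,118]).astype(int)
r=30;cv2.imwrite("pics/v5.png",cv2.resize(a[v-r:v+r,u-r:u+r,::-1],(500,500),interpolation=cv2.INTER_CUBIC))
# ease off upward and look at free compliance
for d in ([0,0,1.5],[-.8,.63,1.5],[-1.6,1.3,1.5]):
    q=c+[1.5,0,0]+np.array(d);move_l(q,speed=40);wait(.15);print(q,get_obs()['tcp_pos'],F(5)-b)
np.save('c.npy',q)
```

```text
[179.72  -0.12  50.69] [ 0.36  0.43 -0.02] [ -0.54 -28.57 -25.51  -0.25  -0.9   -0.01] [-19.89   6.09 110.49   0.02  63.12  19.4 ] [-19.9    6.16 110.65  -0.    63.2   19.4 ] 19.94997988308283
[ 513.2  -110.75  137.  ] [ 514.01 -111.31  137.52] [ 0.06 -0.34  6.3 ]
[ 512.4  -110.12  137.  ] [ 513.55 -110.86  137.55] [ 2.13 -3.2   4.32]
[ 511.6  -109.45  137.  ] [ 512.19 -109.69  137.42] [ 3.83 -4.65  4.1 ]
```

View pics/v5.png

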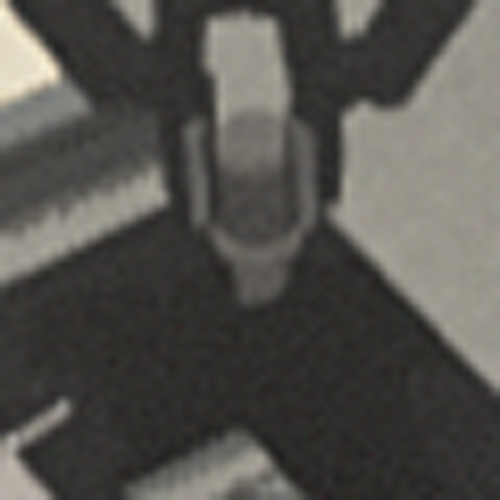

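Run:
```python
from h import *
b=np.load('b.npy');c=np.load('c.npy')
f0=np.array([3.1,-2.5,0])
c=feel(c,b+f0,119,dz=1.2,fz=11,tmax=11,speed=40);np.save('c.npy',c)
```

```text
23.35 c [ 511.6  -109.45  137.  ] p [ 512.19 -109.69  137.42] f [ 0.73 -2.15  4.1 ]
23.85 c [ 511.67 -109.71  136.2 ] p [ 511.73 -109.76  136.25] f [ 0.13 -2.45  5.93]
24.35 c [ 511.66 -109.89  135.4 ] p [ 511.58 -109.85  135.3 ] f [ 0.77 -1.39  5.2 ]
24.85 c [ 511.67 -109.91  133.8 ] p [ 511.17 -109.64  133.12] f [ 1.44 -2.2   1.05]
25.35 c [ 511.77 -110.04  131.4 ] p [ 511.25 -109.75  130.92] f [ 0.6  -1.1   1.11]
25.85 c [ 511.77 -110.04  129.  ] p [ 511.31 -109.8   128.59] f [-0.88 -0.27  0.05]
26.35 c [ 511.77 -110.04  126.6 ] p [ 511.38 -109.83  126.5 ] f [-2.81  1.69  2.57]
26.85 c [ 511.3  -109.85  125.  ] p [ 511.4  -109.79  125.68] f [-4.85  0.98  6.99]
27.35 c [ 510.47 -109.64  124.2 ] p [ 511.33 -109.83  125.54] f [-3.95  1.42  9.36]
27.85 c [ 509.74 -109.41  123.4 ] p [ 511.2  -109.76  125.2 ] f [-4.53  0.33  8.92]
28.35 c [ 509.24 -109.28  122.6 ] p [ 510.83 -109.63  123.81] f [-1.95  1.23  7.76]
28.85 c [ 509.14 -109.21  121.8 ] p [ 510.68 -109.64  122.75] f [-0.5  -0.11  6.46]
29.35 c [ 509.2  -109.21  121.  ] p [ 510.08 -109.36  121.22] f [2.6  0.05 3.93]
29.85 c [ 509.46 -109.22  119.4 ] p [ 510.1  -109.33  120.07] f [1.64 0.73 6.66]
end [ 509.5  -109.21  119.  ] [ 510.11 -109.35  120.05] [1.04 0.66 9.05] 30.1
```

Run:
```python
from h import *
import cv2
b=np.load('b.npy')
for z in (118.6,118.0):
    move_l([510,-109.33,z],speed=20);wait(.15);print(get_obs()['tcp_pos'],F(4)-b)
move_l([510.1,-109.35,120.0],speed=40);st('relax')
grip(40);st('rel')
move_l([510.1,-109.35,185],speed=150)
goto([510,40,230],[180,0,50.7]) if False else goto([560,250,180],[180,0,50.7])
st('clear')
a=get_image("top");t=get_image("scene")
for im,n in((a,"top"),(t,"scene")): cv2.imwrite(f"pics/{n}1.png",im[:,:,::-1])
f=lambda im,u,v,r:cv2.resize(im[v-r:v+r,u-r:u+r,::-1],(400,400),interpolation=cv2.INTER_CUBIC)
print(proj("top",[510,-109,110]),proj("scene",[510,-109,110]))
cv2.imwrite("pics/v6.png",np.vstack([np.hstack([f(a,328,220,50),f(t,265,165,50)])]))
```

```text
[ 510.15 -109.34  120.02] [ 1.55 -1.03 12.47]
[ 510.19 -109.32  120.  ] [ 0.39 -0.67 15.64]
relax 31.15 [ 509.93 -109.21  120.08] 50.7 F [ 3.63 -0.89  6.11] w 20.08 gf 59.50106620788574
rel 31.48 [ 507.97 -108.6   118.25] 50.71 F [ 0.05 -0.49 -0.96] w 39.76 gf 0.0
clear 33.42 [560.07 248.82 179.61] 50.64 F [-0.38 -0.01 -0.75] w 39.95 gf 0.0
[355.94 242.33] [263.67 153.59]
```

View pics/v6.png

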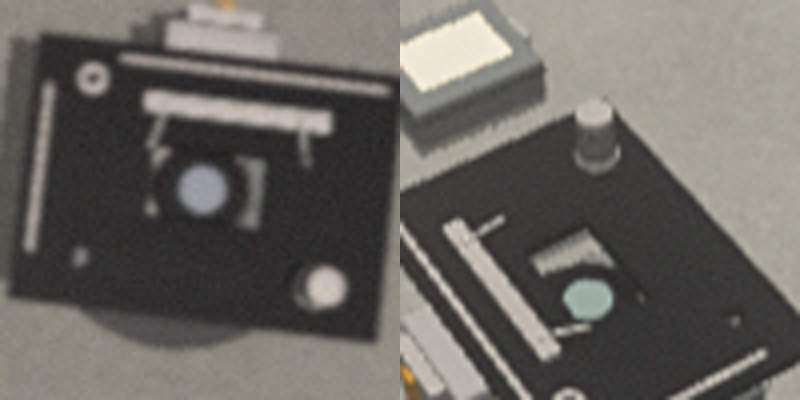

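Run:
```python
from h import *
import cv2
im=cv2.cvtColor(cv2.imread("pics/top1.png"),cv2.COLOR_BGR2GRAY).astype(float)
def cen(u,v,r,th):
    w=im[v-r:v+r+1,u-r:u+r+1];m=np.clip(w-th,0,None);yy,xx=np.mgrid[-r:r+1,-r:r+1]
    return u+(m*xx).sum()/m.sum(),v+(m*yy).sum()/m.sum(),w.max(),np.median(w)
d=cen(298,234,5,65);p=cen(359,241,7,140);print(d,p)
D=ray("top",d[0],d[1],110)[:2];T=ray("top",p[0],p[1],146)[:2];print(D,T,np.linalg.norm(D-T))
print('scene D',ray("scene",298.75-.4,195.25-.4,110))
P=np.array([631.4,23.9]);print(np.linalg.norm(D-P),np.linalg.norm(T-P))
T0=np.array([510.1,-109.35]);n=(D-T)/np.linalg.norm(D-T);print('est',T0+140*n, 'bias',T0-T)
im=cv2.cvtColor(cv2.imread("pics/top0.png"),cv2.COLOR_BGR2GRAY).astype(float)
d0=cen(299,234,5,65);D0=ray("top",d0[0],d0[1],110)[:2];print('D0',D0)
v=np.array([518.7,-113.7])-P;w=D0-P
# rotate initial geometry about pivot to match the robot's final taper position
print('ang',np.degrees(np.arctan2(*(T-P)[::-1])-np.arctan2(*v[::-1])))
```

```text
(np.float64(297.60984182776804), np.float64(233.80843585237258), np.float64(124.0), np.float64(50.0)) (np.float64(358.96517027863774), np.float64(241.47058823529412), np.float64(201.0), np.float64(80.0))
[526.59  29.  ] [ 512.32 -109.49] 139.2170171195826
scene D [527.03  34.68 110.  ]
104.93439072727308 178.80934309703576
est [524.45  29.91] bias [-2.22  0.14]
D0 [527.15  26.13]
ang -2.4389009470305907
```

Run:
```python
from h import *
x,y=526.0,294.8
goto([x,y,130],[180,0,140.7]);grip(40,20)
move_l([x,y,56],speed=150);st('down')
grip(5,20);st('g1')
grip(36)
goto([x,y,56],[180,0,50.7]);st('rot')
grip(5,20);st('g2')
```

```text
down 35.71 [526.41 294.99  56.33] 140.7 F [ 0.04  0.66 -0.71] w 39.92 gf 0.0
g1 36.05 [527.32 295.38  57.69] 140.7 F [-0.23  0.47  3.78] w 12.95 gf 21.263245940208435
rot 37.8 [525.96 294.76  55.92] 50.73 F [0.22 0.73 0.7 ] w 35.59 gf 0.0
g2 38.12 [525.81 294.95  56.04] 50.7 F [-1.59  0.53  0.03] w 12.9 gf 20.849153101444244
```

Run:
```python
from h import *
import math
grip(5,50)
move_l([525.9,294.9,125],speed=200)
x,y=524.3,29.4
goto([x,y,175],[180,0,50.7])
move_l([x,y,156],speed=80);wait(.25);b=F(6);np.save('b2.npy',b);print('bias',b,get_obs()['t'],get_obs()['tcp_pos'])
c=np.array([x,y,152.]);t0=get_obs()['t']
pts=[(0,0)]+[(r*math.cos(a),r*math.sin(a)) for r,n in((.8,6),(1.5,10),(2.2,12)) for a in np.arange(n)*2*math.pi/n+.88]
z=152.
for i in range(6):
    move_l([x,y,z],speed=40);f=F()-b
    if f[2]>3: break
    z-=.8
print('contact?',z,f,get_obs()['tcp_pos'])
if f[2]>3:
    for dx,dy in pts:
        f=F()-b
        z=min(max(z+np.clip((f[2]-5)*.1,-.4,.4),145),152)
        move_l([x+dx,y+dy,z],speed=40);p=get_obs()['tcp_pos']
        print(np.round((dx,dy),1),round(z,2),p,f)
        if p[2]<148 or get_obs()['t']-t0>9: break
o=get_obs();print(o['t'],o['tcp_pos'],F()-b)
```

```text
bias [-0.9  -0.04 -1.52] 40.5083 [524.69  29.45 156.44]
contact? 147.19999999999993 [ 0.46 -0.26  0.52] [524.23  29.41 147.91]
42.0083 [524.23  29.41 147.91] [ 0.46 -0.26  0.52]
```

Run:
```python
from h import *
b=np.load('b2.npy')
c=feel([524.3,29.4,147.2],b,119.3,dz=1.5,fz=9,k=.1,tmax=10,speed=50);np.save('c.npy',c)
```

```text
42.01 c [524.3  29.4 147.2] p [524.23  29.41 147.91] f [ 0.46 -0.26  0.52]
42.51 c [524.3  29.4 144.2] p [524.19  29.4  144.06] f [ 0.99 -0.33  0.73]
43.01 c [524.3  29.4 141.2] p [524.17  29.41 141.03] f [ 0.87 -0.13  0.66]
43.51 c [524.3  29.4 138.2] p [524.18  29.4  138.06] f [0.47 1.43 0.58]
44.01 c [524.3  29.4 135.2] p [524.18  29.37 135.04] f [-0.04 -0.33  0.45]
44.51 c [524.3  29.4 132.2] p [524.19  29.43 132.05] f [ 1.56 -0.3   0.92]
45.01 c [524.32  29.4  129.2 ] p [524.21  29.4  129.03] f [ 0.71 -0.29  1.71]
45.51 c [524.32  29.4  126.2 ] p [524.23  29.41 126.07] f [1.7  0.66 0.66]
46.01 c [524.35  29.41 123.2 ] p [524.28  29.41 123.06] f [ 0.78  0.29 -0.11]
46.51 c [524.35  29.41 120.2 ] p [524.38  29.39 120.15] f [1.58 0.16 0.97]
end [524.36  29.41 118.7 ] [524.48  29.41 120.05] [-1.84  0.68  6.99] 46.7583
```

Straight in, with a firm stop at 120.05, the same height as the first pin. Next I press lightly, let go, retreat and check.

Run:
```python
from h import *
import cv2
b=np.load('b2.npy')
move_l([524.36,29.41,118.3],speed=20);wait(.1);print(get_obs()['tcp_pos'],F()-b)
move_l([524.45,29.41,120.1],speed=40);wait(.2);st('relax')
grip(34);st('rel')
move_l([524.4,29.4,185],speed=150)
goto([430,330,230],[180,0,50.7]);st('clear')
a=get_image("top");t=get_image("scene")
f=lambda im,u,v,r:cv2.resize(im[v-r:v+r,u-r:u+r,::-1],(400,400),interpolation=cv2.INTER_CUBIC)
cv2.imwrite("pics/v7.png",np.hstack([f(a,328,220,50),f(t,275,170,50)]))
```

```text
[524.49  29.41 120.01] [-3.23  1.11  9.98]
relax 47.56 [524.56  29.44 120.09] 50.7 F [-1.2   0.4   1.59] w 12.08 gf 49.27754759788513
rel 47.9 [524.41  29.38 119.97] 50.7 F [-0.22 -0.2   0.06] w 34.31 gf 0.0
clear 49.69 [430.18 329.05 229.21] 50.66 F [-0.47  0.14  1.27] w 33.9 gf 0.0
```

View pics/v7.png

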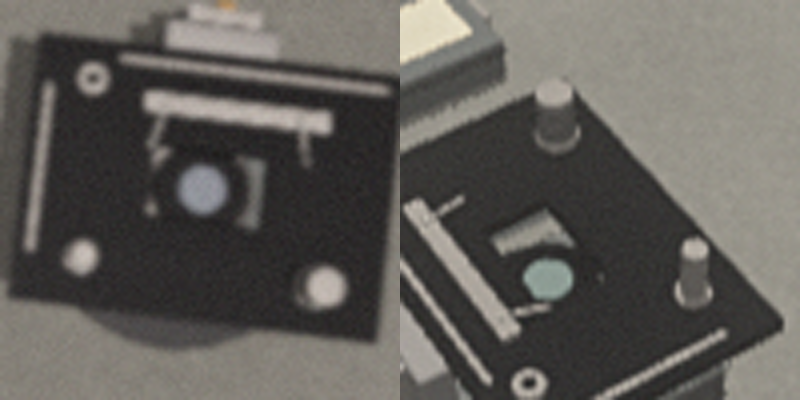

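Both pins stand upright with their collars flat on the plate: the dowel at crop (80,257) and the taper pin at (324,287). The gripper is clear of everything.

```bash
python3 -c "
from station import *
print(sign_off())"
```

```text
the job is handed in; nothing more can be done
None
```

The tapered pin and then the dowel are in with their collars flush on the plate, the gripper is clear, and I handed the job in at about 50 s, with measured contact forces of about 16 N at most.

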